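# Fetch the bushing from behind the gears

### The arm

A 7-joint arm with a two-finger parallel gripper is mounted at the origin on the work surface. World frame = base frame: x ahead of the robot, y to its left, z up, the work surface at z = 0. Lengths are in m, angles in rad, forces in N, time in s.
With the tool pointing down it reaches from about 0.35 to 0.9 m from the base axis. Payload 8.1 kg.
Tool frame: the origin (TCP) lies where the fingers leave the gripper's body, on its centre line; the fingertips stand 66 mm ahead of it and the grasp point (between the pads) lies 47 mm ahead of it; z points along the fingers, x is the direction in which the jaws open and shut, and the axes are right-handed (so a half turn about z gives the same grasp; the last joint's range is limited). The gripper opens to 92 mm and grips with 3 to 60 N. Pads are 19 mm wide; open, the fingers measure 130 mm over their backs; the gripper's body (75 mm by 190 mm) begins 47 mm behind the grasp point.
Start: joints at [1.046, 0.434, 0.025, 1.573, -0.012, 1.134, -0.075], TCP at [0.256, -0.57, 0.292] pointing down, gripper open.
Joint ranges: [-2.62, 2.62], [-0.44, 2.09], [-1.27, 1.32], [0.08, 2.57], [-1.32, 4.46], [0.12, 2], [-2.74, 2.74]. Speed limits (rad/s): [2.22, 2.22, 3.01, 3.01, 3.14, 3.14, 3.14].

### API

Orientations are given as a unit quaternion [x, y, z, w].
In Python, from station import readout, imaging, r gives the robot as it stands.
- The arm moves only by the tool play_rows, never from a script. Its argument "moves" is a list of rows, each an object with "grip": the opening, from -1 (shut) to 1 (fully open); "travel": the shift along the tool's x, y, z in cm, a list of three; "twist": the turn about the tool's z in degrees. A call has 1 to 10 rows; each row is the pose to reach, as a shift and turn from the pose commanded when the call began, along the tool's axes at that moment; what a row does not reach only later rows make up. A row lasts 1/8 s, in which the tool goes at most 62.5 mm and 10.7 degrees, less where a joint would pass 70% of its speed; a pose out of reach is approached as far as the arm can. A call with a gripper value outside its range is refused whole. The fingers move at their own pace and stop on an object; "newtons" is the grip in N (left out, the last holds). Time passes only in rows, so rows that repeat a pose let the fingers close. It gives the time, the measured TCP pose, the force and the opening at its end, in the units of the state.
- readout.sense(): the state, without advancing time (a new reading comes with each control period).
- imaging.grab_frame(name): name is "side" or "top" or "wrist"; returns a dict with "img" (400x640x3 uint8, red, green, blue), "range_z" (400x640 float32, m along the optical axis (not along the pixel's ray), 0 where there is no reading), "mtx" (3x3 intrinsics, pixels), "position" and "rotation" of the camera in the world. Camera axes: x right, y up, looking along -z (the intrinsics and any distortion apply to the point x, -y, -z); pixel columns grow to the right and rows downward; lengths in m; the calibration is good to about 2 mm. A picture is of the moment at which its call begins.
- r.job_done(): hands the job in, once; it reports no verdict.
The state is a dict: "clock": time; "joints": joint angles; "joint_vel": joint speeds; "effort": joint torques, N m; "position": TCP position; "ee_rot": TCP orientation; "contact_force": force on the tool from outside, world axes, zero at the start; "ft_torque": the same for the moment, N m; "width": finger opening in m.
Only numpy, scipy, OpenCV 4.12 (cv2) and the standard library are available. Lean on these libraries where they do the work, as an engineer would, in place of code of your own. Each camera call takes 0.05 s, during which the arm holds its last target.

### The job

Two white nylon gears stand on edge in the grey storage rack and block the bronze bushing behind them: move both gears over to the two slots of the yellow holding rack, then take the bushing and stand it upright in the round seat of the green fixture. Only when the bushing is seated, put each gear back on edge in the same storage rack slot it came from, seated down in the slot and let go. Keep the gears upright on edge all the time, and do not disturb the black shaft collar and the steel spur gear.

Things in the scene. Friction and masses are not known exactly. Their poses are not given: they have to be found in the camera images.
- gear_blue: White nylon gear, a disc 76 mm in diameter, 12 mm thick, 60 g, with a blue stripe round its rim and blue flush hub. It starts on edge in either slot of the storage rack, top 84 mm above the table. Origin: disc centre; local x: disc axis (level on edge; it may spin about it). Grip its 12 mm thickness at the top, closing along the axis.
- gear_red: White nylon gear, a disc 76 mm in diameter, 12 mm thick, 60 g, with a red stripe round its rim and red flush hub. It starts on edge in either slot of the storage rack, top 84 mm above the table. Origin: disc centre; local x: disc axis (level on edge; it may spin about it). Grip its 12 mm thickness at the top, closing along the axis.
- bushing: Plain bronze bushing, an upright tube 36 mm outside diameter, 20 mm bore, 30 mm tall, 180 g. Origin: centre of its underside, z along its bore. At the start it stands on the storage rack's 6 mm base, behind and between the two gears, its axis about 39 mm behind the gears' mid-plane.
- storage_rack: Grey fixed rack, base 96 (x) by 172 (y) by 6 mm; front is local -x. Origin: centre of underside, on the table. Slots centred at x = -20, y = +44 and -44 mm take one gear each, gear axis along local x: 15 mm between walls 62 mm long, 36 mm high, with lips flaring to a 27 mm mouth at 44 mm height; bars at the bottom centre the gear in y. Seated gear: centre 46, top 84 mm above table.
- holding_rack: Yellow fixed rack, empty at start, base 70 (x) by 172 (y) by 6 mm. Origin: centre of underside, on the table. Slots centred at x = 0, y = +44 and -44 mm take one gear each, gear axis along local x: 15 mm between walls 62 mm long, 36 mm high, with lips flaring to a 27 mm mouth at 44 mm height; bars at the bottom centre the gear in y. Seated gear: centre 46, top 84 mm above table.
- fixture: Green square fixture plate, fixed, 96 x 96 mm, 8 mm thick, with a round seat in its centre: floor 8 mm above the table, 56 mm inside diameter, ringed by a steel rim 5 mm wide and 4 mm high (top 12 mm above the table). Origin: centre of its underside on the table, under the seat's centre.
- shaft_collar: Black shaft collar lying flat on the table, 40 mm outside diameter, 14 mm high, a bystander. Origin: centre of its underside.
- spur_gear: Steel spur gear lying flat on the table, 90 mm diameter, 22 mm high with hub, a bystander. Origin: centre of its underside.
Mind the look-alikes: they are no part of the job. Several things have the shape of the bushing; the one meant has the colours described above.

How it is judged:
By the outcome, as a careful person would: the job done as asked, in the order asked, and still so for the second after the job is handed in, with the robot touching nothing.
It also fails if it takes over 141 s, if anything falls off the work surface, if the arm or the gripper's body presses on something with over 40 N, if the wrist force passes 120 N, or if a joint passes its speed limit or range.

## Working session

There is one attempt and no reset: what is moved stays moved. The work goes in short steps, Python scripts to look and compute and a tool call to move; the robot and the scene stay as the last step left them, time stands still between calls to the robot, and variables do not carry over. Pictures are saved under pics/ and viewed, and the job is handed in when it is done.

Besides the shell and the picture viewer there is one more tool, called after "Emit:" as name([rows], argument=value, ...), one row to a line, values as JSON. play_rows: Moves the arm, as the interface text tells. Its arguments: {"type":"object","properties":{"moves":{"type":"array"},"newtons":{"type":"number"}},"required":["moves"]}

```bash
ls; mkdir -p pics; python3 - <<'E'
from station import readout, imaging, r
import cv2
s=readout.sense()
for k in s: print(k,s[k])
for n in ["side","top","wrist"]:
    f=imaging.grab_frame(n); cv2.imwrite(f"pics/{n}0.png",f["img"][:,:,::-1]); print(n,f["mtx"],f["position"],f["rotation"], [k for k in f])
E
```

```text
pics
clock 0.0
joints [ 1.04641717  0.43523306  0.02495339  1.57411803 -0.01158881  1.13400029
 -0.07508947]
joint_vel [-4.95716511e-05 -1.01721020e-03  2.15377398e-04 -1.05360313e-03
  2.55229149e-03  2.90292375e-04 -2.76027490e-04]
effort [-1.67506430e-03 -6.67842793e+01  9.84719731e-01 -3.14457929e+01
 -6.04147674e-02  4.28659644e-02  2.25358858e-04]
position [ 0.25565529 -0.56985924  0.29143031]
ee_rot [ 8.39449124e-01 -5.43437685e-01 -7.14831370e-04 -3.74498047e-04]
contact_force [ 0.52856985  0.42042643 -0.61838233]
ft_torque [-0.00892508  0.01278678  0.03094075]
width 0.09196010549090412
side [[498.43912898   0.         315.78500115]
 [  0.         498.43912898 198.71688631]
 [  0.           0.           1.        ]] [0.42000825 0.83973331 0.64284817] [-0.05070656  0.4724189   0.87653607 -0.07703078] ['img', 'range_z', 'mtx', 'position', 'rotation']
top [[371.91319045   0.         322.6588408 ]
 [  0.         371.91319045 200.1128632 ]
 [  0.           0.           1.        ]] [ 0.54214416 -0.00875104  0.88865899] [ 0.01640599 -0.01215752 -0.7032286   0.71067051] ['img', 'range_z', 'mtx', 'position', 'rotation']
wrist [[283.43035604   0.         318.84747551]
 [  0.         283.43035604 201.09275133]
 [  0.           0.           1.        ]] [ 0.32830409 -0.53917613  0.38346725] [-0.12373538  0.08128772 -0.53778187  0.82998345] ['img', 'range_z', 'mtx', 'position', 'rotation']
```

View pics/top0.png

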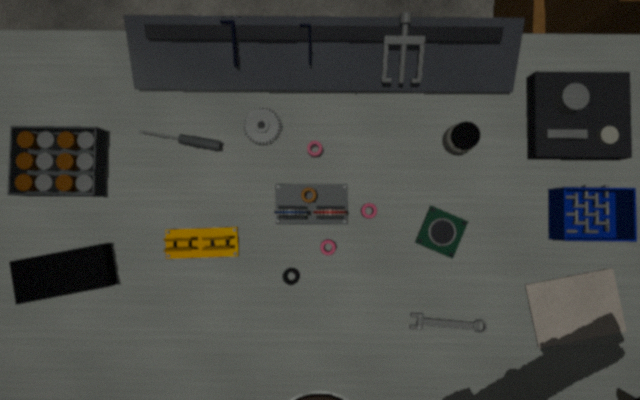

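View pics/side0.png

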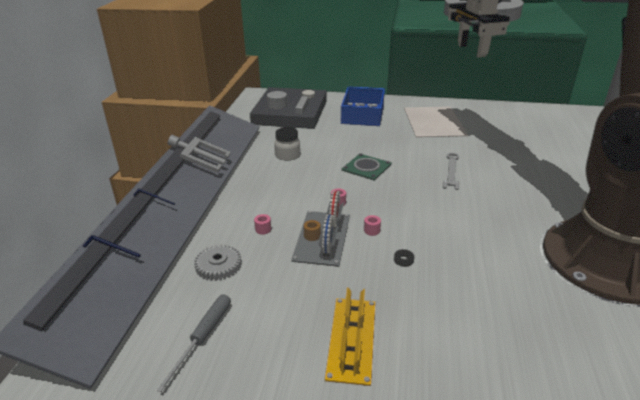

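View pics/wrist0.png

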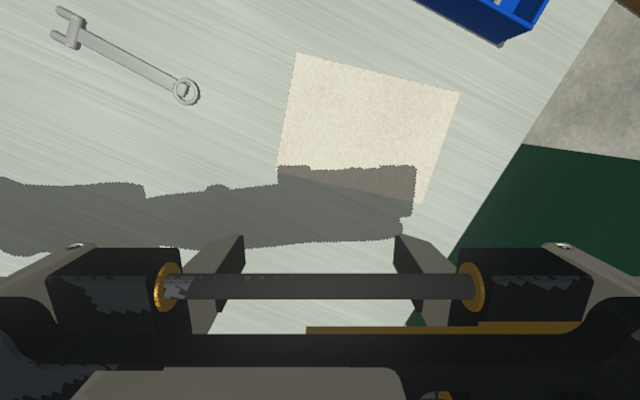

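Top view: rack at about (312,204), with the blue gear on the left (+y) and the red on the right. The bushing is at (310,195), the yellow rack at (202,243), the fixture at (441,231), and pink decoys are around the rack. Next I measure.

```bash
cat > h.py <<'E'
import numpy as np, cv2
from scipy.spatial.transform import Rotation as R
from station import readout, imaging, r
def ray(f,uv):
    uv=np.atleast_2d(uv).astype(float); K=f["mtx"]
    d=np.c_[(uv[:,0]-K[0,2])/K[0,0],-(uv[:,1]-K[1,2])/K[1,1],-np.ones(len(uv))]
    return R.from_quat(f["rotation"]).apply(d)
def onplane(f,uv,z):
    d=ray(f,uv); p=np.array(f["position"]); t=(z-p[2])/d[:,2]; return p+d*t[:,None]
def cloud(f):
    h,w=f["range_z"].shape; v,u=np.mgrid[:h,:w]; d=ray(f,np.c_[u.ravel(),v.ravel()])
    P=np.array(f["position"])+d*f["range_z"].ravel()[:,None]; P[f["range_z"].ravel()==0]=np.nan
    return P.reshape(h,w,3)
def hsv(f): return cv2.cvtColor(f["img"],cv2.COLOR_RGB2HSV)
def show(f,name,x0,y0,x1,y1,k): cv2.imwrite(f"pics/{name}.png",cv2.resize(f["img"][y0:y1,x0:x1,::-1],None,fx=k,fy=k,interpolation=cv2.INTER_CUBIC))
E
python3 - <<'E'
from h import *
f=imaging.grab_frame("top"); s=imaging.grab_frame("side")
show(f,"t1",150,150,480,300,2.4)
H=hsv(f)
C=cloud(f)
for n,lo,hi in [("yellow",(20,150,80),(32,255,255)),("green",(60,80,30),(90,255,255)),("orange",(8,120,60),(18,255,255)),("blue",(100,70,30),(125,255,255)),("red",(0,90,50),(8,255,255)),("pink",(165,80,80),(180,255,255))]:
    m=cv2.inRange(H,np.array(lo),np.array(hi)); 
    cs,_=cv2.findContours(m,cv2.RETR_EXTERNAL,cv2.CHAIN_APPROX_NONE)
    for c in cs:
        if cv2.contourArea(c)<12: continue
        rr=cv2.minAreaRect(c); (u,v)=rr[0]
        mm=np.zeros_like(m); cv2.drawContours(mm,[c],-1,255,-1); 
        zz=C[...,2][mm>0]
        print(n,np.round(rr[0],1),np.round(rr[1],1),round(rr[2],1),"z pct",np.round(np.nanpercentile(zz,[5,50,95]),3),"xy@z6mm",onplane(f,rr[0],0.006)[0].round(4))
E
```

```text
yellow [200.8 242.4] [29.3 74.1] 87.8 z pct [0.002 0.005 0.042] xy@z6mm [0.4745 0.2844 0.006 ]
green [441.2 231.5] [39.8 38.9] 22.9 z pct [0.004 0.007 0.011] xy@z6mm [ 0.5064 -0.2842  0.006 ]
orange [308. 195.] [14. 14.] 90.0 z pct [0.003 0.033 0.037] xy@z6mm [0.5896 0.0317 0.006 ]
orange [ 23. 182.] [14. 14.] 90.0 z pct [0.032 0.034 0.037] xy@z6mm [0.6137 0.7137 0.006 ]
orange [ 63.3 182.2] [14.8 15.6] 45.0 z pct [0.032 0.034 0.037] xy@z6mm [0.6141 0.6171 0.006 ]
orange [ 64.5 161. ] [16. 15.] 90.0 z pct [0.032 0.034 0.037] xy@z6mm [0.6651 0.616  0.006 ]
orange [ 24. 160.] [14. 14.] 0.0 z pct [0.032 0.034 0.037] xy@z6mm [0.6666 0.7136 0.006 ]
orange [ 65.2 139.4] [14.3 15.2] 63.4 z pct [0.032 0.034 0.037] xy@z6mm [0.7172 0.6164 0.006 ]
orange [ 25. 139.] [14. 14.] 90.0 z pct [0.032 0.034 0.036] xy@z6mm [0.7173 0.7134 0.006 ]
orange [538.5  16. ] [32. 11.] 90.0 z pct [-0.423 -0.418 -0.414] xy@z6mm [ 1.0283 -0.5199  0.006 ]
blue [290. 212.] [ 2. 28.] 90.0 z pct [0.07  0.08  0.084] xy@z6mm [0.5488 0.074  0.006 ]
blue [592.5 214. ] [54. 87.] 90.0 z pct [0.002 0.014 0.059] xy@z6mm [ 0.5516 -0.6409  0.006 ]
red [329.5 211.5] [ 3. 31.] 90.0 z pct [0.064 0.078 0.084] xy@z6mm [ 0.5509 -0.0198  0.006 ]
pink [328. 247.] [14. 14.] 90.0 z pct [-0.003  0.027  0.03 ] xy@z6mm [ 0.467  -0.0171  0.006 ]
pink [368.8 210.3] [14.1 14.8] 45.0 z pct [-0.003  0.027  0.03 ] xy@z6mm [ 0.5549 -0.1128  0.006 ]
pink [314.3 148.1] [13.9 13.9] 63.4 z pct [-0.002  0.027  0.03 ] xy@z6mm [0.7019 0.018  0.006 ]
```

View pics/t1.png

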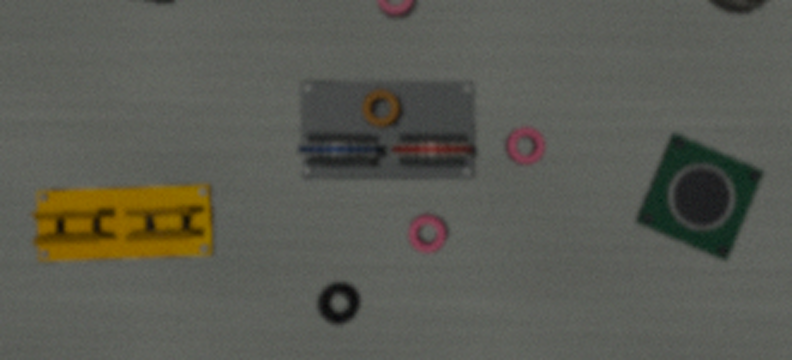

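```bash
python3 - <<'E'
from h import *
f=imaging.grab_frame("top"); s=imaging.grab_frame("side")
show(s,"s1",230,130,490,390,2.3)
def fit(P,name):
    rr=cv2.minAreaRect((P[:,:2]*1000).astype(np.float32)); c=P[:,:2].mean(0)
    w,v=np.linalg.eigh(np.cov(P[:,:2].T)); a=np.degrees(np.arctan2(v[1,1],v[0,1]))
    print(name,len(P),"rect c",np.round(rr[0],1),np.round(rr[1],1),round(rr[2],1),"mean",c.round(4),"major ang",a.round(1),"z",np.percentile(P[:,2],[5,50,95]).round(3))
for fr,nm in ((f,"top"),(s,"side")):
    C=cloud(fr); H=hsv(fr); print(nm)
    X,Y,Z=C[...,0],C[...,1],C[...,2]
    ye=cv2.inRange(H,np.array((20,120,60)),np.array((34,255,255)))>0
    reg=(X>.4)&(X<.56)&(Y>.15)&(Y<.4)
    fit(C[ye&reg&(Z<.012)],"yel base"); fit(C[ye&reg&(Z>.03)],"yel walls")
    reg=(X>.48)&(X<.66)&(Y>-.08)&(Y<.15)
    fit(C[reg&(Z>.055)&(Y>.032)],"gear+y"); fit(C[reg&(Z>.055)&(Y<.022)],"gear-y"); fit(C[reg&(Z>.06)],"gears all")
    g=reg&(Z>.003)&(Z<.010)&(H[...,1]<60); fit(C[g],"rack base")
    o=reg&(cv2.inRange(H,np.array((6,100,40)),np.array((20,255,255)))>0)&(Z>.028)&(Z<.042)&(X>.57); fit(C[o],"bush top")
    reg=(X>.42)&(X<.6)&(Y>-.4)&(Y<-.18)
    fit(C[reg&(Z>.0045)&(Z<.014)],"fixture")
# circle of seat in top image: rim
g=cv2.cvtColor(f["img"],cv2.COLOR_RGB2GRAY); sub=cv2.resize(g[205:260,410:475],None,fx=8,fy=8,interpolation=cv2.INTER_CUBIC)
_,m=cv2.threshold(sub,0,255,cv2.THRESH_OTSU); 
print(sub.min(),sub.max())
H=hsv(f); dark=((H[...,1]<70)&(H[...,2]<80)).astype(np.uint8)*255; d=np.zeros_like(dark); d[215:250,425:460]=dark[215:250,425:460]
cs,_=cv2.findContours(d,cv2.RETR_EXTERNAL,cv2.CHAIN_APPROX_NONE); c=max(cs,key=cv2.contourArea); e=cv2.fitEllipse(c); print(e, onplane(f,e[0],.009))
E
```

```text
top
yel base 1644 rect c [474.3 286.5] [ 70.7 178.3] 3.0 mean [0.4757 0.2805] major ang 91.9 z [0.001 0.004 0.007]
yel walls 400 rect c [473.4 283.4] [ 31.3 149.2] 2.7 mean [0.4728 0.283 ] major ang 92.6 z [0.034 0.04  0.044]
gear+y 173 rect c [547.2  69.2] [11.2 72. ] 0.7 mean [0.5478 0.0671] major ang 90.9 z [0.058 0.076 0.084]
gear-y 171 rect c [548.1 -17.9] [11.1 71.4] 0.6 mean [ 0.5488 -0.0187] major ang 90.7 z [0.06  0.076 0.083]
gears all 318 rect c [547.7  24.3] [ 11.1 155.8] 0.6 mean [0.5485 0.0233] major ang 90.7 z [0.062 0.077 0.083]
rack base 1659 rect c [567.5  35.5] [193.5 150.9] 87.3 mean [0.575 0.026] major ang 90.6 z [0.003 0.005 0.007]
bush top 119 rect c [588.1  30.5] [32.4 32.4] 0.1 mean [0.5886 0.0299] major ang 52.9 z [0.031 0.034 0.037]
fixture 1565 rect c [ 505.5 -284.2] [96.5 95.9] 67.3 mean [ 0.5051 -0.2834] major ang -171.0 z [0.005 0.007 0.011]
side
yel base 2636 rect c [474.2 283.3] [ 69.2 174.9] 2.7 mean [0.4727 0.2968] major ang 92.3 z [0.005 0.007 0.009]
yel walls 658 rect c [474.9 284.2] [ 31.3 150.9] 2.8 mean [0.4746 0.2953] major ang 92.9 z [0.036 0.043 0.047]
gear+y 226 rect c [549.2  70.8] [13.  71.2] 0.7 mean [0.5481 0.0815] major ang 86.6 z [0.057 0.074 0.085]
gear-y 181 rect c [550.  -19.9] [13.  74.7] 0.5 mean [ 0.5489 -0.0062] major ang 86.2 z [0.058 0.075 0.085]
gears all 360 rect c [549.9  26. ] [ 12.7 157.9] 0.7 mean [0.5487 0.0411] major ang 90.1 z [0.062 0.076 0.085]
rack base 1694 rect c [570.9  35.2] [178.2 229.2] 0.1 mean [0.5712 0.0476] major ang 90.0 z [0.003 0.007 0.009]
bush top 138 rect c [589.   32.7] [33.4 32.8] 63.0 mean [0.5885 0.0332] major ang 96.4 z [0.031 0.037 0.039]
fixture 774 rect c [ 510.5 -285.2] [166.8 217.1] 3.9 mean [ 0.5073 -0.28  ] major ang 93.2 z [0.005 0.01  0.013]
23 103
((441.8897399902344, 231.63235473632812), (27.84685707092285, 28.196924209594727), 123.48189544677734) [[ 0.50631733 -0.28481457  0.009     ]]
```

View pics/s1.png

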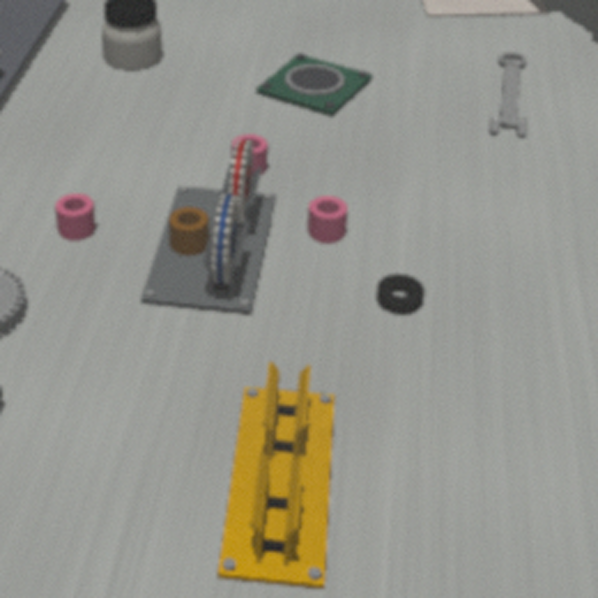

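```bash
cat >> h.py <<'E'
def plan(*wps):
    """wps: (x,y,z of grasp point, yaw deg of tool x (mod 180))"""
    s=readout.sense(); Q=R.from_quat(s["ee_rot"]); M=Q.as_matrix(); yaw=np.degrees(np.arctan2(M[1,0],M[0,0]))
    g=s["position"]+M[:,2]*0.047
    print("t",round(s["clock"],2),"grasp pt",g.round(4),"yaw",yaw.round(2),"tilt",M[:2,2].round(4),"w",round(s["width"],4),"F",np.round(s["contact_force"],1),"j7",round(s["joints"][6],2))
    for w in wps:
        d=Q.inv().apply(np.array(w[:3])+[0,0,0.047]-s["position"]); tw=-((w[3]-yaw+90)%180-90)
        print("  travel",(d*100).round(2),"twist",round(tw,2))
E
python3 - <<'E'
from h import *
plan((.5485,.070,.16,.7),(.5485,.070,.071,.7))
E
```

```text
t 0.35 grasp pt [ 0.2558 -0.5702  0.245 ] yaw -65.84 tilt [-0.0002  0.0003] w 0.0917 F [ 0.   0.2 -1. ] j7 -0.08
  travel [-46.42 -52.91   8.52] twist -66.54
  travel [-46.42 -52.91  17.42] twist -66.54
```

Emit:
play_rows([
  {"grip":0,"travel":[-46.4,-52.9,2],"twist":-66.5},
  {"grip":0,"travel":[-46.4,-52.9,2],"twist":-66.5},
  {"grip":0,"travel":[-46.4,-52.9,2],"twist":-66.5},
  {"grip":0,"travel":[-46.4,-52.9,2],"twist":-66.5},
  {"grip":0,"travel":[-46.4,-52.9,2],"twist":-66.5},
  {"grip":0,"travel":[-46.4,-52.9,2],"twist":-66.5},
  {"grip":0,"travel":[-46.4,-52.9,2],"twist":-66.5},
  {"grip":0,"travel":[-46.4,-52.9,2],"twist":-66.5},
  {"grip":0,"travel":[-46.4,-52.9,2],"twist":-66.5},
  {"grip":0,"travel":[-46.4,-52.9,2],"twist":-66.5},
], newtons=20)

```text
clock: 1.6
position: [0.5165, -0.0005, 0.2747]
ee_rot: [1.0, 0.005, 0.0, 0.0]
contact_force: [1.1, -1.6, 0.7]
width: 0.0458
```

```bash
python3 - <<'E'
from h import *
plan((.5485,.070,.16,.7),(.5485,.070,.071,.7))
E
```

```text
t 1.6 grasp pt [ 5.165e-01 -5.000e-04  2.277e-01] yaw 0.63 tilt [ 0.0008 -0.0004] w 0.0458 F [ 1.1 -1.6  0.7] j7 -0.27
  travel [ 3.28 -7.01  6.77] twist -0.07
  travel [ 3.27 -7.02 15.67] twist -0.07
```

Emit:
play_rows([
  {"grip":0,"travel":[3.3,-7.0,6.8],"twist":0},
  {"grip":0,"travel":[3.3,-7.0,6.8],"twist":0},
  {"grip":0,"travel":[3.3,-7.0,6.8],"twist":0},
  {"grip":0,"travel":[3.3,-7.0,6.8],"twist":0},
])

```text
clock: 2.1
position: [0.548, 0.0675, 0.2068]
ee_rot: [1.0, 0.006, -0.0, 0.0]
contact_force: [-0.0, -0.4, 1.2]
width: 0.0461
```

```bash
python3 - <<'E'
from h import *
plan((.5485,.070,.16,.7),(.5485,.070,.071,.7))
f=imaging.grab_frame("wrist"); show(f,"w1",0,0,640,400,1.2)
E
```

```text
t 2.1 grasp pt [0.548  0.0675 0.1598] yaw 0.64 tilt [-0.0001 -0.0006] w 0.0461 F [-0.  -0.4  1.2] j7 -0.45
  travel [ 0.06 -0.25 -0.02] twist -0.06
  travel [ 0.06 -0.25  8.88] twist -0.06
```

View pics/w1.png

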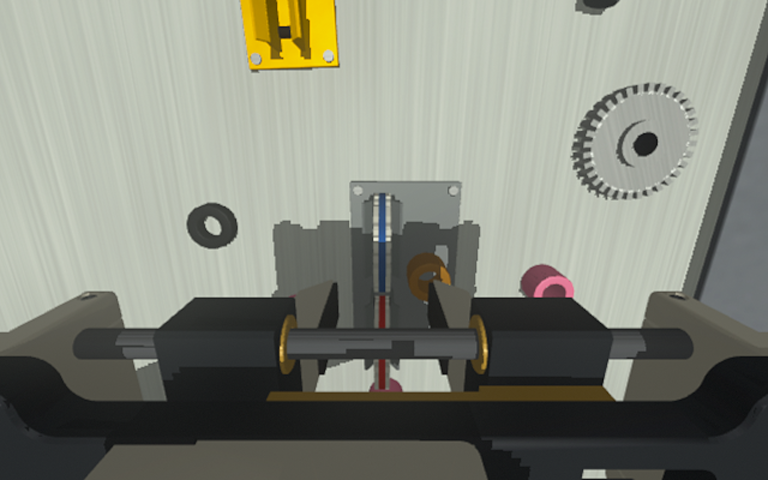

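Wrist view: the blue gear (x≈381 px) is centred between the fingers (335–430 px). I descend and grip.

Emit:
play_rows([
  {"grip":0,"travel":[0.1,-0.2,5],"twist":0},
  {"grip":0,"travel":[0.1,-0.2,8.0],"twist":0},
  {"grip":0,"travel":[0.1,-0.2,8.9],"twist":0},
  {"grip":0,"travel":[0.1,-0.2,8.9],"twist":0},
  {"grip":-1,"travel":[0.1,-0.2,8.9],"twist":0},
  {"grip":-1,"travel":[0.1,-0.2,8.9],"twist":0},
  {"grip":-1,"travel":[0.1,-0.2,8.9],"twist":0},
  {"grip":-1,"travel":[0.1,-0.2,8.9],"twist":0},
  {"grip":-1,"travel":[0.1,-0.2,8.9],"twist":0},
], newtons=20)

```text
clock: 3.28
position: [0.5489, 0.0703, 0.1176]
ee_rot: [1.0, 0.006, -0.0, 0.0]
contact_force: [-2.1, -0.3, 3.2]
width: 0.0121
```

```bash
python3 - <<'E'
from h import *
plan((.5485,.070,.071,.7),(.5485,.070,.071+.14,.7),(.4721,.3278,.071+.1,2.7),(.4721,.3278,.073,2.7))
E
```

```text
t 3.27 grasp pt [0.5489 0.0703 0.0706] yaw 0.66 tilt [-0.     -0.0001] w 0.0121 F [-2.1 -0.3  3.2] j7 -0.53
  travel [-0.04  0.03 -0.04] twist -0.04
  travel [ -0.04   0.03 -14.04] twist -0.04
  travel [ -7.38 -25.84 -10.04] twist -2.04
  travel [ -7.38 -25.84  -0.24] twist -2.04
```

Emit:
play_rows([
  {"grip":-1,"travel":[0,0,-1.5],"twist":0},
  {"grip":-1,"travel":[0,0,-4],"twist":0},
  {"grip":-1,"travel":[0,0,-8],"twist":0},
  {"grip":-1,"travel":[-0.7,-2.5,-10],"twist":0},
  {"grip":-1,"travel":[-2,-7,-10],"twist":-1},
  {"grip":-1,"travel":[-3.4,-12,-10],"twist":-1},
  {"grip":-1,"travel":[-5,-17,-10],"twist":-2},
  {"grip":-1,"travel":[-6.3,-22,-10],"twist":-2},
  {"grip":-1,"travel":[-7.1,-25,-10],"twist":-2},
  {"grip":-1,"travel":[-7.4,-25.8,-10],"twist":-2},
])

```text
clock: 4.53
position: [0.4707, 0.3299, 0.2184]
ee_rot: [1.0, 0.025, 0.0, -0.001]
contact_force: [0.4, -0.4, -1.3]
width: 0.0115
```

Emit:
play_rows([
  {"grip":-1,"travel":[0,0,0],"twist":0},
  {"grip":-1,"travel":[0,0,0],"twist":0},
])

```text
clock: 4.78
position: [0.4728, 0.3257, 0.2175]
ee_rot: [1.0, 0.022, 0.0, 0.001]
contact_force: [0.5, -0.0, -0.8]
width: 0.0118
```

```bash
python3 - <<'E'
from h import *
plan((.4721,.3278,.071+.1,2.7),(.4721,.3278,.073,2.7))
for n in ("wrist","side"):
  f=imaging.grab_frame(n); show(f,n+"2",0,0,640,400,1.2)
f=imaging.grab_frame("top"); C=cloud(f);m=(C[...,2]>.12)&(abs(C[...,1]-.33)<.05)
E
```

```text
t 4.78 grasp pt [0.4728 0.3256 0.1705] yaw 2.54 tilt [ 0.0003 -0.0011] w 0.0118 F [ 0.5 -0.  -0.8] j7 -0.92
  travel [-0.06 -0.21 -0.05] twist -0.16
  travel [-0.06 -0.23  9.75] twist -0.16
```

View pics/wrist2.png

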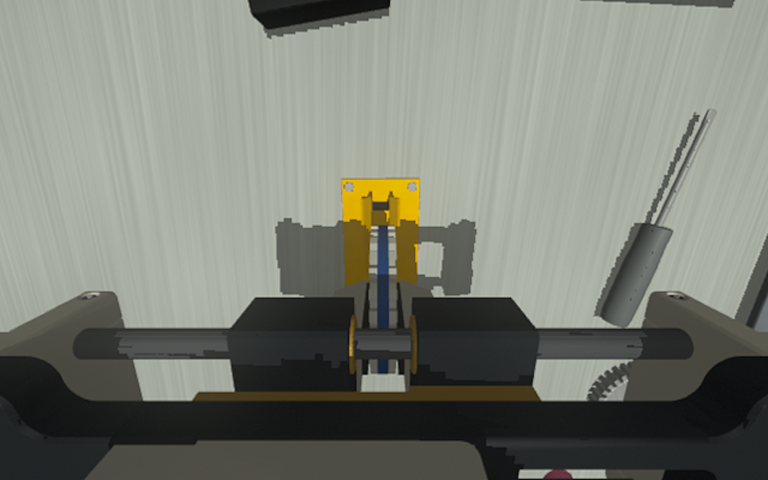

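View pics/side2.png

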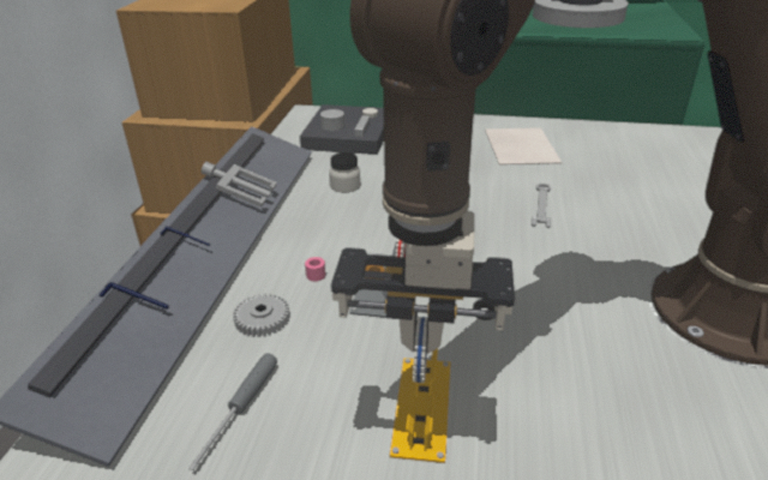

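Emit:
play_rows([
  {"grip":-1,"travel":[-0.1,-0.2,2],"twist":0},
  {"grip":-1,"travel":[-0.1,-0.2,4],"twist":0},
  {"grip":-1,"travel":[-0.1,-0.2,5.5],"twist":0},
  {"grip":-1,"travel":[-0.1,-0.2,7],"twist":0},
  {"grip":-1,"travel":[-0.1,-0.2,8.3],"twist":0},
  {"grip":-1,"travel":[-0.1,-0.2,9.2],"twist":0},
  {"grip":-1,"travel":[-0.1,-0.2,9.7],"twist":0},
  {"grip":-1,"travel":[-0.1,-0.2,9.9],"twist":0},
  {"grip":-1,"travel":[-0.1,-0.2,9.9],"twist":0},
])

```text
clock: 6.05
position: [0.4709, 0.3295, 0.1186]
ee_rot: [1.0, 0.023, 0.0, -0.0]
contact_force: [0.6, -0.3, 0.4]
width: 0.0121
```

```bash
python3 - <<'E'
from h import *
plan((.4721,.3278,.071,2.7))
E
```

```text
t 6.05 grasp pt [0.4709 0.3295 0.0716] yaw 2.67 tilt [0.0003 0.0001] w 0.0121 F [ 0.6 -0.3  0.4] j7 -1.0
  travel [0.11 0.17 0.06] twist -0.03
```

Emit:
play_rows([
  {"grip":-1,"travel":[0.1,0.1,0.1],"twist":0},
  {"grip":-1,"travel":[0.1,0.1,0.1],"twist":0},
  {"grip":-0.5,"travel":[0.1,0.1,0.1],"twist":0},
  {"grip":0,"travel":[0.1,0.1,0.1],"twist":0},
  {"grip":0,"travel":[0.1,0.1,0.1],"twist":0},
  {"grip":0,"travel":[0.1,0.1,-2],"twist":0},
  {"grip":0,"travel":[0.1,0.1,-5],"twist":0},
  {"grip":0,"travel":[0.1,0.1,-8],"twist":0},
  {"grip":0,"travel":[0.1,0.1,-8],"twist":0},
  {"grip":0,"travel":[0.1,0.1,-8],"twist":0},
])

```text
clock: 7.3
position: [0.4718, 0.328, 0.198]
ee_rot: [1.0, 0.023, -0.0, 0.0]
contact_force: [-0.1, 0.3, -0.6]
width: 0.0457
```

```bash
python3 - <<'E'
from h import *
plan((.5495,-.018,.16,.7),(.5495,-.018,.071,.7))
f=imaging.grab_frame("wrist"); show(f,"w3",0,0,640,400,1.2)
E
```

```text
t 7.3 grasp pt [0.4717 0.3279 0.151 ] yaw 2.65 tilt [-0.0003 -0.0007] w 0.0457 F [-0.1  0.3 -0.6] j7 -0.93
  travel [ 6.17 34.92 -0.88] twist 1.95
  travel [ 6.17 34.91  8.02] twist 1.95
```

View pics/w3.png

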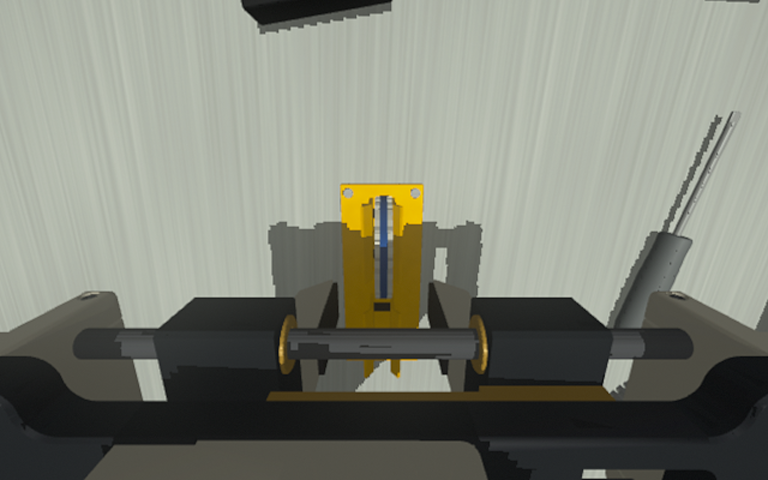

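The blue gear sits upright in the yellow slot at (383,245). On to the red gear.

Emit:
play_rows([
  {"grip":0,"travel":[1,5,-1],"twist":1},
  {"grip":0,"travel":[2,11,-1],"twist":2},
  {"grip":0,"travel":[3,17,-1],"twist":2},
  {"grip":0,"travel":[4,23,-1],"twist":2},
  {"grip":0,"travel":[5.2,29,-1],"twist":2},
  {"grip":0,"travel":[5.9,33,-1],"twist":2},
  {"grip":0,"travel":[6.2,34.9,-1],"twist":2},
  {"grip":0,"travel":[6.2,34.9,-1],"twist":2},
  {"grip":0,"travel":[6.2,34.9,-1],"twist":2},
  {"grip":0,"travel":[6.2,34.9,-1],"twist":2},
])

```text
clock: 8.6
position: [0.5498, -0.0153, 0.2085]
ee_rot: [1.0, 0.007, -0.0, -0.0]
contact_force: [-0.4, -0.8, 0.3]
width: 0.0461
```

```bash
python3 - <<'E'
from h import *
plan((.5495,-.018,.071,.7))
f=imaging.grab_frame("wrist"); show(f,"w4",0,0,640,400,1.2)
E
```

```text
t 8.6 grasp pt [ 0.5498 -0.0152  0.1615] yaw 0.83 tilt [-0.      0.0006] w 0.0461 F [-0.4 -0.8  0.3] j7 -0.29
  travel [-0.04  0.28  9.05] twist 0.13
```

View pics/w4.png

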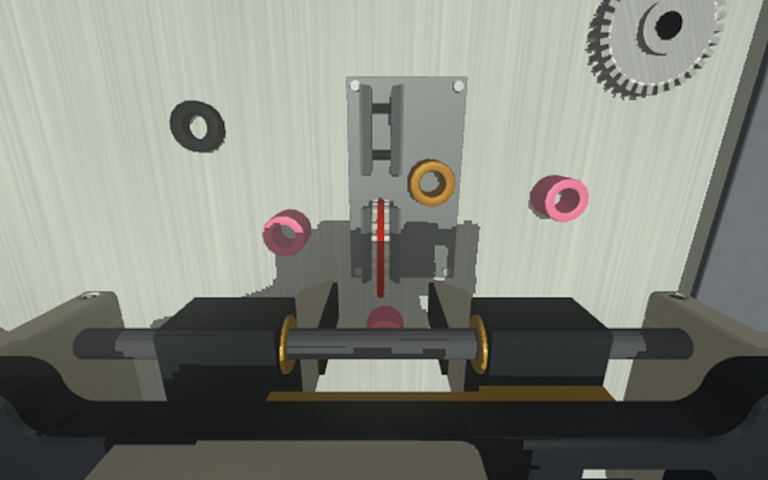

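Emit:
play_rows([
  {"grip":0,"travel":[0,0.2,5],"twist":0},
  {"grip":0,"travel":[0,0.2,8.0],"twist":0},
  {"grip":0,"travel":[0,0.2,9],"twist":0},
  {"grip":0,"travel":[0,0.2,9],"twist":0},
  {"grip":-1,"travel":[0,0.2,9],"twist":0},
  {"grip":-1,"travel":[0,0.2,9],"twist":0},
  {"grip":-1,"travel":[0,0.2,9],"twist":0},
  {"grip":-1,"travel":[0,0.2,9],"twist":0},
  {"grip":-1,"travel":[0,0.2,9],"twist":0},
], newtons=20)

```text
clock: 9.78
position: [0.5497, -0.0194, 0.1186]
ee_rot: [1.0, 0.006, -0.0, 0.0]
contact_force: [-2.6, -1.0, 3.6]
width: 0.0117
```

```bash
python3 - <<'E'
from h import *
plan((.5495,-.018,.171,.7),(.4763,.2398,.171,2.7))
E
```

```text
t 9.78 grasp pt [ 0.5497 -0.0194  0.0716] yaw 0.66 tilt [-0.0006 -0.0002] w 0.0117 F [-2.6 -1.   3.6] j7 -0.36
  travel [-0.03 -0.14 -9.94] twist -0.04
  travel [ -7.05 -26.    -9.94] twist -2.04
```

Emit:
play_rows([
  {"grip":-1,"travel":[0,0,-1.5],"twist":0},
  {"grip":-1,"travel":[0,0,-4],"twist":0},
  {"grip":-1,"travel":[0,0,-8],"twist":0},
  {"grip":-1,"travel":[-0.7,-2.5,-10],"twist":0},
  {"grip":-1,"travel":[-2,-7,-10],"twist":-1},
  {"grip":-1,"travel":[-3.3,-12,-10],"twist":-1},
  {"grip":-1,"travel":[-4.7,-17,-10],"twist":-2},
  {"grip":-1,"travel":[-6,-22,-10],"twist":-2},
  {"grip":-1,"travel":[-6.8,-25,-10],"twist":-2},
  {"grip":-1,"travel":[-7.1,-26,-10],"twist":-2},
])

```text
clock: 11.02
position: [0.4744, 0.2428, 0.219]
ee_rot: [1.0, 0.025, -0.0, -0.001]
contact_force: [0.5, -0.5, -1.8]
width: 0.0119
```

Emit:
play_rows([
  {"grip":-1,"travel":[0,0,0],"twist":0},
  {"grip":-1,"travel":[0,0,0],"twist":0},
  {"grip":-1,"travel":[0,0,0],"twist":0},
])

```text
clock: 11.4
position: [0.4766, 0.2384, 0.2184]
ee_rot: [1.0, 0.022, -0.0, 0.0]
contact_force: [-0.6, -0.4, -0.4]
width: 0.012
```

```bash
python3 - <<'E'
from h import *
plan((.4763,.2393,.0715,2.7))
f=imaging.grab_frame("wrist"); show(f,"w5",0,0,640,400,1.2)
E
```

```text
t 11.4 grasp pt [0.4766 0.2384 0.1714] yaw 2.53 tilt [ 0.     -0.0007] w 0.012 F [-0.6 -0.4 -0.4] j7 -0.78
  travel [-0.03 -0.1   9.99] twist -0.17
```

View pics/w5.png

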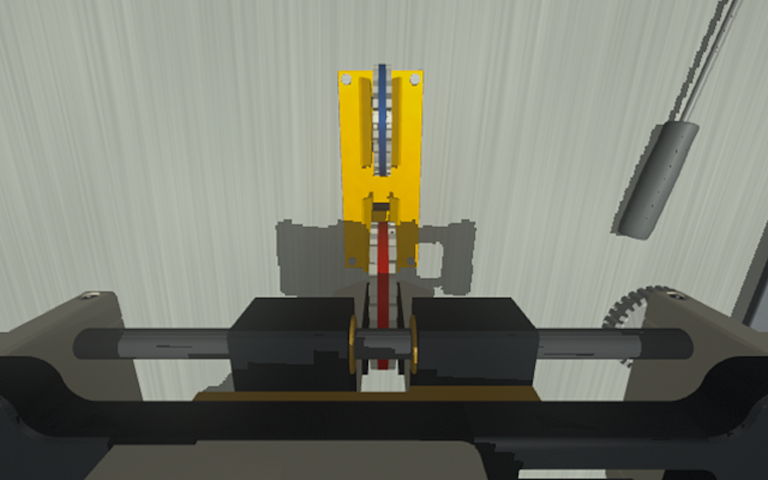

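Red gear (383,250) is lined up over its slot (380). I lower it, let go and rise.

Emit:
play_rows([
  {"grip":-1,"travel":[0,-0.1,2],"twist":0},
  {"grip":-1,"travel":[0,-0.1,4],"twist":0},
  {"grip":-1,"travel":[0,-0.1,5.5],"twist":0},
  {"grip":-1,"travel":[0,-0.1,7],"twist":0},
  {"grip":-1,"travel":[0,-0.1,8.3],"twist":0},
  {"grip":-1,"travel":[0,-0.1,9.2],"twist":0},
  {"grip":-1,"travel":[0,-0.1,9.7],"twist":0},
  {"grip":-1,"travel":[0,-0.1,10],"twist":0},
  {"grip":-1,"travel":[0,-0.1,10],"twist":0},
  {"grip":-1,"travel":[0,-0.1,10],"twist":0},
])

```text
clock: 12.7
position: [0.4762, 0.2406, 0.1187]
ee_rot: [1.0, 0.023, 0.0, 0.0]
contact_force: [0.6, -1.8, 1.2]
width: 0.0122
```

```bash
python3 - <<'E'
from h import *
plan((.4763,.2393,.0715,2.7))
E
```

```text
t 12.7 grasp pt [0.4763 0.2406 0.0717] yaw 2.65 tilt [ 0.0005 -0.0003] w 0.0122 F [ 0.6 -1.8  1.2] j7 -0.87
  travel [0.   0.13 0.02] twist -0.05
```

Emit:
play_rows([
  {"grip":-1,"travel":[0,0.1,0],"twist":0},
  {"grip":-0.5,"travel":[0,0.1,0],"twist":0},
  {"grip":0,"travel":[0,0.1,0],"twist":0},
  {"grip":0,"travel":[0,0.1,0],"twist":0},
  {"grip":0,"travel":[0,0.1,-2],"twist":0},
  {"grip":0,"travel":[0,0.1,-5],"twist":0},
  {"grip":0,"travel":[0,0.1,-9],"twist":0},
  {"grip":0,"travel":[0,0.1,-9],"twist":0},
  {"grip":0,"travel":[0,0.1,-9],"twist":0},
])

```text
clock: 13.82
position: [0.4759, 0.2395, 0.2081]
ee_rot: [1.0, 0.023, -0.0, 0.0]
contact_force: [-0.5, -0.1, -0.1]
width: 0.0462
```

```bash
python3 - <<'E'
from h import *
plan((.5885,.0315,.14,90.7))
f=imaging.grab_frame("wrist"); show(f,"w6",0,0,640,400,1.2)
E
```

```text
t 13.82 grasp pt [0.4759 0.2395 0.1611] yaw 2.65 tilt [-0.0001 -0.0004] w 0.0462 F [-0.5 -0.1 -0.1] j7 -0.79
  travel [10.28 21.3   2.12] twist -88.05
```

View pics/w6.png

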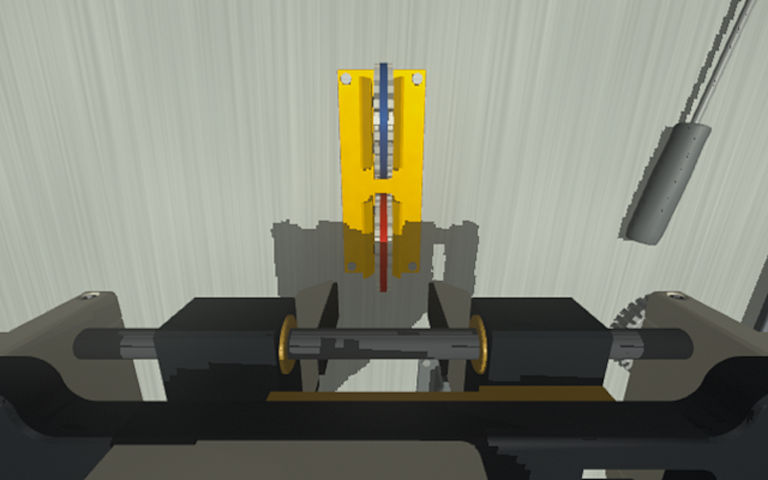

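Emit:
play_rows([
  {"grip":0.5,"travel":[2.5,5,0],"twist":-10},
  {"grip":0.5,"travel":[5,10,0],"twist":-20},
  {"grip":0.5,"travel":[7.5,15,0],"twist":-30},
  {"grip":0.5,"travel":[9.5,19.5,0],"twist":-40},
  {"grip":0.5,"travel":[10.3,21.3,1],"twist":-50},
  {"grip":0.5,"travel":[10.3,21.3,1],"twist":-60},
  {"grip":0.5,"travel":[10.3,21.3,1],"twist":-70},
  {"grip":0.5,"travel":[10.3,21.3,1],"twist":-80},
  {"grip":0.5,"travel":[10.3,21.3,1],"twist":-88},
  {"grip":0.5,"travel":[10.3,21.3,1],"twist":-88},
])

```text
clock: 15.12
position: [0.5883, 0.0316, 0.1971]
ee_rot: [0.703, 0.711, -0.001, -0.001]
contact_force: [0.1, 0.4, 0.3]
width: 0.0688
```

Emit:
play_rows([
  {"grip":0.5,"travel":[0,0,0],"twist":0},
  {"grip":0.5,"travel":[0,0,0],"twist":0},
])

```text
clock: 15.38
position: [0.5887, 0.0319, 0.1983]
ee_rot: [0.704, 0.711, -0.0, -0.0]
contact_force: [0.1, 0.2, 0.6]
width: 0.069
```

```bash
python3 - <<'E'
from h import *
plan((.5885,.0315,.031,90.7))
f=imaging.grab_frame("wrist"); show(f,"w7",0,0,640,400,1.2)
C=cloud(f);H=hsv(f)
o=(cv2.inRange(H,np.array((6,100,40)),np.array((22,255,255)))>0)&(C[...,2]>.032)&(C[...,2]<.042)&(abs(C[...,0]-.59)<.04)&(abs(C[...,1]-.03)<.04)
P=C[o]; print(len(P),P.mean(0)); print(cv2.minEnclosingCircle((P[:,:2]*1000).astype(np.float32)))
E
```

```text
t 15.38 grasp pt [0.5887 0.0319 0.1513] yaw 90.57 tilt [-0.0003 -0.0002] w 0.069 F [0.1 0.2 0.6] j7 0.96
  travel [-0.04 -0.02 12.03] twist -0.13
696 [0.58666849 0.02857146 0.03523331]
((587.5980834960938, 28.435319900512695), 17.628576278686523)
```

View pics/w7.png

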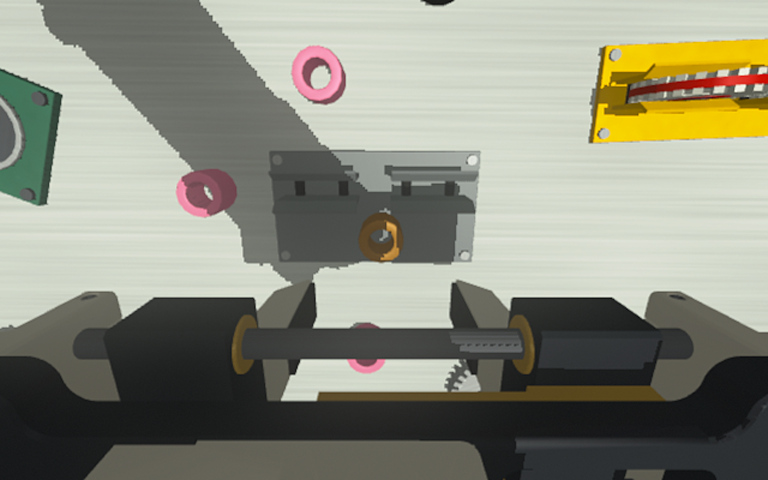

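Emit:
play_rows([
  {"grip":0.5,"travel":[-0.1,0,3],"twist":0},
  {"grip":0.5,"travel":[-0.1,0,6],"twist":0},
  {"grip":0.5,"travel":[-0.1,0,9],"twist":0},
  {"grip":0.5,"travel":[-0.1,0,11],"twist":0},
  {"grip":0.5,"travel":[-0.1,0,12],"twist":0},
  {"grip":0.5,"travel":[-0.1,0,12],"twist":0},
  {"grip":-1,"travel":[-0.1,0,12],"twist":0},
  {"grip":-1,"travel":[-0.1,0,12],"twist":0},
  {"grip":-1,"travel":[-0.1,0,12],"twist":0},
  {"grip":-1,"travel":[-0.1,0,12],"twist":0},
], newtons=30)

```text
clock: 16.68
position: [0.589, 0.0307, 0.0787]
ee_rot: [0.703, 0.711, 0.0, 0.0]
contact_force: [-0.7, -0.8, 3.4]
width: 0.0349
```

```bash
python3 - <<'E'
from h import *
plan((.5885,.0315,.131,90.7),(.506,-.2845,.131,90.7))
E
```

```text
t 16.68 grasp pt [0.589  0.0307 0.0317] yaw 90.65 tilt [ 0.0004 -0.0001] w 0.0349 F [-0.7 -0.8  3.4] j7 0.85
  travel [ 0.08 -0.04 -9.93] twist -0.05
  travel [-31.43  -8.65  -9.92] twist -0.05
```

Emit:
play_rows([
  {"grip":-1,"travel":[0,0,-1.5],"twist":0},
  {"grip":-1,"travel":[0,0,-4],"twist":0},
  {"grip":-1,"travel":[0,0,-8],"twist":0},
  {"grip":-1,"travel":[-3,-0.9,-10],"twist":0},
  {"grip":-1,"travel":[-8,-2.3,-10],"twist":0},
  {"grip":-1,"travel":[-13.5,-3.8,-10],"twist":0},
  {"grip":-1,"travel":[-19,-5.3,-10],"twist":0},
  {"grip":-1,"travel":[-24.5,-6.8,-10],"twist":0},
  {"grip":-1,"travel":[-29,-8,-10],"twist":0},
  {"grip":-1,"travel":[-31.4,-8.6,-10],"twist":0},
])

```text
clock: 17.92
position: [0.5051, -0.2874, 0.179]
ee_rot: [0.704, 0.71, -0.001, 0.0]
contact_force: [-0.2, 0.6, -1.7]
width: 0.0352
```

Emit:
play_rows([
  {"grip":-1,"travel":[0,0,0],"twist":0},
  {"grip":-1,"travel":[0,0,0],"twist":0},
  {"grip":-1,"travel":[0,0,0],"twist":0},
])

```text
clock: 18.3
position: [0.507, -0.2826, 0.1789]
ee_rot: [0.702, 0.712, 0.0, 0.0]
contact_force: [0.7, 0.2, -2.0]
width: 0.035
```

```bash
python3 - <<'E'
from h import *
plan((.506,-.2845,.034,90.7))
f=imaging.grab_frame("wrist"); show(f,"w8",0,0,640,400,1.2)
C=cloud(f);m=(abs(C[...,0]-.506)<.08)&(abs(C[...,1]+.285)<.08)&(C[...,2]>.0095)&(C[...,2]<.016)
P=C[m]; print(len(P),cv2.minEnclosingCircle((P[:,:2]*1000).astype(np.float32)))
E
```

```text
t 18.3 grasp pt [ 0.507  -0.2826  0.1319] yaw 90.79 tilt [0.0005 0.0003] w 0.035 F [ 0.7  0.2 -2. ] j7 1.5
  travel [-0.19 -0.11  9.79] twist 0.09
1086 ((505.84051513671875, -287.4491271972656), 62.3365478515625)
```

View pics/w8.png

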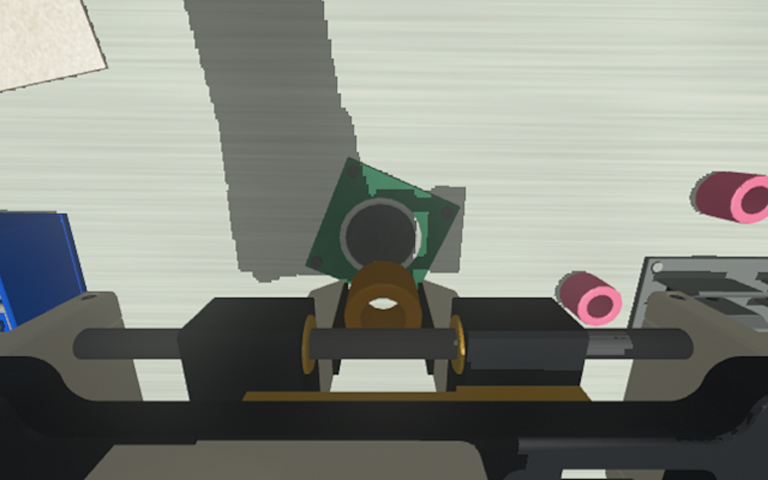

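Emit:
play_rows([
  {"grip":-1,"travel":[-0.2,-0.1,2],"twist":0},
  {"grip":-1,"travel":[-0.2,-0.1,4],"twist":0},
  {"grip":-1,"travel":[-0.2,-0.1,6],"twist":0},
  {"grip":-1,"travel":[-0.2,-0.1,7.5],"twist":0},
  {"grip":-1,"travel":[-0.2,-0.1,8.7],"twist":0},
  {"grip":-1,"travel":[-0.2,-0.1,9.3],"twist":0},
  {"grip":-1,"travel":[-0.2,-0.1,9.6],"twist":0},
  {"grip":-1,"travel":[-0.2,-0.1,9.7],"twist":0},
  {"grip":-1,"travel":[-0.2,-0.1,9.7],"twist":0},
])

```text
clock: 19.48
position: [0.5057, -0.2862, 0.0818]
ee_rot: [0.703, 0.711, 0.0, 0.0]
contact_force: [-0.3, -0.8, -1.8]
width: 0.035
```

```bash
python3 - <<'E'
from h import *
plan((.506,-.2845,.0335,90.7))
E
```

```text
t 19.48 grasp pt [ 0.5057 -0.2863  0.0348] yaw 90.66 tilt [ 0.0006 -0.0003] w 0.035 F [-0.3 -0.8 -1.8] j7 1.4
  travel [0.17 0.03 0.13] twist -0.04
```

Emit:
play_rows([
  {"grip":-1,"travel":[0.1,0,0.1],"twist":0},
  {"grip":-1,"travel":[0.1,0,0.15],"twist":0},
  {"grip":-1,"travel":[0.1,0,0.15],"twist":0},
])

```text
clock: 19.85
position: [0.5057, -0.2852, 0.0807]
ee_rot: [0.703, 0.711, -0.0, 0.0]
contact_force: [-2.4, 0.5, 6.9]
width: 0.0349
```

Contact (6.9 N up). Release and rise.

Emit:
play_rows([
  {"grip":-0.1,"travel":[0,0,0],"twist":0},
  {"grip":0.1,"travel":[0,0,0],"twist":0},
  {"grip":0.1,"travel":[0,0,0],"twist":0},
  {"grip":0.3,"travel":[0,0,0],"twist":0},
  {"grip":0.3,"travel":[0,0,-1],"twist":0},
  {"grip":0.3,"travel":[0,0,-3],"twist":0},
  {"grip":0.3,"travel":[0,0,-7],"twist":0},
  {"grip":0.3,"travel":[0,0,-12],"twist":0},
  {"grip":0.3,"travel":[0,0,-12],"twist":0},
  {"grip":0.3,"travel":[0,0,-12],"twist":0},
])

```text
clock: 21.1
position: [0.5053, -0.2853, 0.2007]
ee_rot: [0.703, 0.711, -0.0, 0.001]
contact_force: [-0.9, -0.4, -1.2]
width: 0.0597
```

```bash
python3 - <<'E'
from h import *
plan((.4763,.2395,.161,2.7))
f=imaging.grab_frame("wrist"); show(f,"w9",0,0,640,400,1.2)
C=cloud(f);H=hsv(f)
o=(cv2.inRange(H,np.array((6,100,40)),np.array((22,255,255)))>0)&(C[...,2]>.028)&(C[...,2]<.048)&(abs(C[...,0]-.506)<.04)&(abs(C[...,1]+.285)<.04)
P=C[o]; print(len(P),P.mean(0),np.percentile(P[:,2],[50,90])); print(cv2.minEnclosingCircle((P[P[:,2]>.034][:,:2]*1000).astype(np.float32)))
f=imaging.grab_frame("side"); show(f,"s9",300,120,440,200,5)
E
```

```text
t 21.1 grasp pt [ 0.5054 -0.2853  0.1537] yaw 90.65 tilt [ 0.0005 -0.0009] w 0.0597 F [-0.9 -0.4 -1.2] j7 1.52
  travel [52.51 -2.31 -0.78] twist 87.95
802 [ 0.50318674 -0.28696408  0.03653992] [0.03716103 0.03817701]
((504.2957763671875, -287.1142272949219), 17.527801513671875)
```

View pics/w9.png

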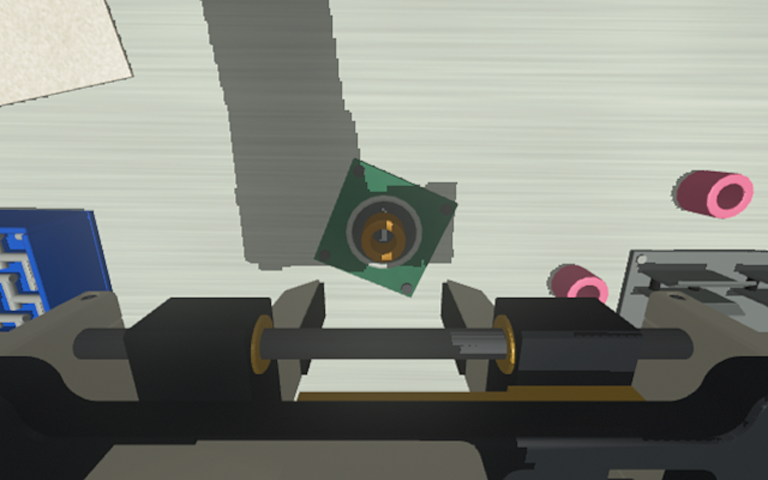

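View pics/s9.png

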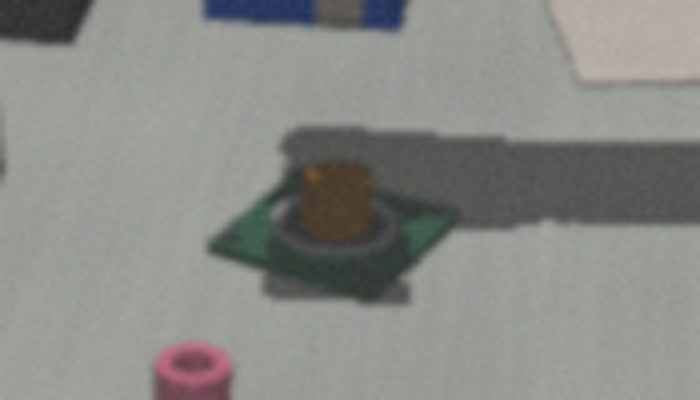

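The bushing stands upright inside the rim: wrist view at (383,235), top z≈0.037 against 0.038 expected. Now the red gear back.

Emit:
play_rows([
  {"grip":0,"travel":[3,0,-2],"twist":10},
  {"grip":0,"travel":[8,-0.4,-2],"twist":20},
  {"grip":0,"travel":[14,-0.7,-2],"twist":30},
  {"grip":0,"travel":[20,-1,-2],"twist":40},
  {"grip":0,"travel":[26,-1.2,-2],"twist":50},
  {"grip":0,"travel":[32,-1.4,-2],"twist":60},
  {"grip":0,"travel":[38,-1.7,-2],"twist":70},
  {"grip":0,"travel":[44,-2,-2],"twist":80},
  {"grip":0,"travel":[49,-2.2,-2],"twist":88},
  {"grip":0,"travel":[52.5,-2.3,-1],"twist":88},
])

```text
clock: 22.45
position: [0.4755, 0.2427, 0.2097]
ee_rot: [1.0, 0.024, -0.0, -0.0]
contact_force: [0.7, -0.8, -0.0]
width: 0.0457
```

Emit:
play_rows([
  {"grip":0,"travel":[0,0,0],"twist":0},
  {"grip":0,"travel":[0,0,0],"twist":0},
  {"grip":0,"travel":[0,0,0],"twist":0},
])

```text
clock: 22.82
position: [0.4767, 0.238, 0.2097]
ee_rot: [1.0, 0.022, -0.0, 0.001]
contact_force: [-0.6, -0.0, -0.0]
width: 0.0459
```

```bash
python3 - <<'E'
from h import *
plan((.4763,.2395,.0715,2.7))
f=imaging.grab_frame("wrist"); show(f,"w10",0,0,640,400,1.2)
E
```

```text
t 22.82 grasp pt [0.4767 0.2379 0.1627] yaw 2.55 tilt [-0.0004 -0.001 ] w 0.0459 F [-0.6 -0.  -0. ] j7 -0.82
  travel [-0.03 -0.17  9.12] twist -0.15
```

View pics/w10.png

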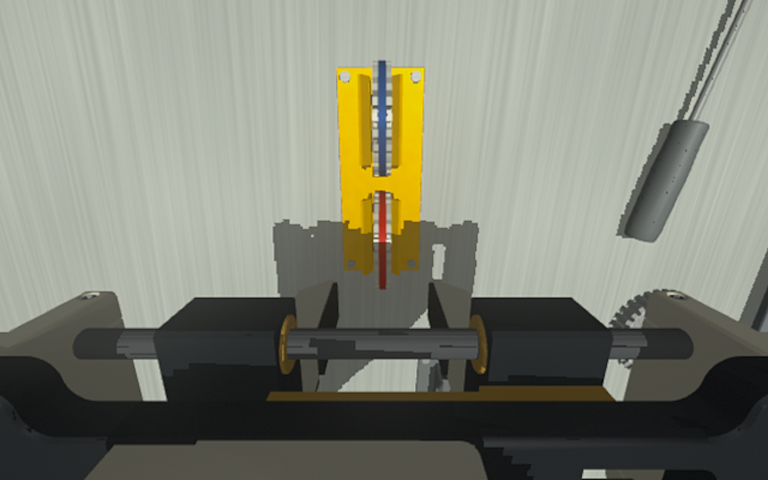

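The red gear (382,240) is centred between the fingers, so I grip it.

Emit:
play_rows([
  {"grip":0,"travel":[0,-0.1,5],"twist":0},
  {"grip":0,"travel":[0,-0.1,8.0],"twist":0},
  {"grip":0,"travel":[0,-0.1,9.1],"twist":0},
  {"grip":0,"travel":[0,-0.1,9.1],"twist":0},
  {"grip":-1,"travel":[0,-0.1,9.1],"twist":0},
  {"grip":-1,"travel":[0,-0.1,9.1],"twist":0},
  {"grip":-1,"travel":[0,-0.1,9.1],"twist":0},
  {"grip":-1,"travel":[0,-0.1,9.1],"twist":0},
  {"grip":-1,"travel":[0,-0.1,9.1],"twist":0},
], newtons=20)

```text
clock: 24.0
position: [0.4764, 0.2406, 0.1192]
ee_rot: [1.0, 0.023, 0.0, 0.0]
contact_force: [-1.8, -1.2, 3.7]
width: 0.0121
```

```bash
python3 - <<'E'
from h import *
plan((.5497,-.018,.171,.7))
E
```

```text
t 24.0 grasp pt [0.4764 0.2406 0.0722] yaw 2.67 tilt [ 0.0002 -0.    ] w 0.0121 F [-1.8 -1.2  3.7] j7 -0.92
  travel [ 6.12 26.17 -9.88] twist 1.97
```

Emit:
play_rows([
  {"grip":-1,"travel":[0,0,-1.5],"twist":0},
  {"grip":-1,"travel":[0,0,-4],"twist":0},
  {"grip":-1,"travel":[0,0,-8],"twist":0},
  {"grip":-1,"travel":[0.6,2.5,-10],"twist":0},
  {"grip":-1,"travel":[1.6,7,-10],"twist":1},
  {"grip":-1,"travel":[2.8,12,-10],"twist":1},
  {"grip":-1,"travel":[4,17,-10],"twist":2},
  {"grip":-1,"travel":[5.1,22,-10],"twist":2},
  {"grip":-1,"travel":[5.8,25,-10],"twist":2},
  {"grip":-1,"travel":[6.1,26.2,-10],"twist":2},
])

```text
clock: 25.25
position: [0.5498, -0.0203, 0.2195]
ee_rot: [1.0, 0.004, 0.0, 0.0]
contact_force: [0.2, 0.3, -1.1]
width: 0.012
```

Emit:
play_rows([
  {"grip":-1,"travel":[0,0,0],"twist":0},
  {"grip":-1,"travel":[0,0,0],"twist":0},
  {"grip":-1,"travel":[0,0,0],"twist":0},
])

```text
clock: 25.62
position: [0.5492, -0.0167, 0.2191]
ee_rot: [1.0, 0.007, -0.0, -0.0]
contact_force: [-0.8, 0.5, -0.3]
width: 0.0118
```

```bash
python3 - <<'E'
from h import *
plan((.5497,-.018,.0715,.7))
f=imaging.grab_frame("wrist"); show(f,"w11",0,0,640,400,1.2)
E
```

```text
t 25.62 grasp pt [ 0.5492 -0.0167  0.1721] yaw 0.8 tilt [-0.      0.0004] w 0.0118 F [-0.8  0.5 -0.3] j7 -0.32
  travel [ 0.04  0.13 10.06] twist 0.1
```

View pics/w11.png

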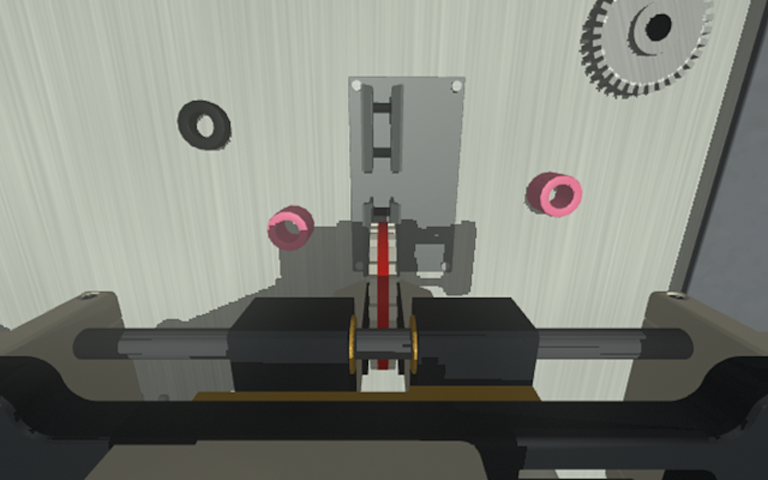

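Red gear (383) is lined up with its slot (382). Lowering.

Emit:
play_rows([
  {"grip":-1,"travel":[0,0.1,2],"twist":0},
  {"grip":-1,"travel":[0,0.1,4],"twist":0},
  {"grip":-1,"travel":[0,0.1,5.5],"twist":0},
  {"grip":-1,"travel":[0,0.1,7],"twist":0},
  {"grip":-1,"travel":[0,0.1,8.3],"twist":0},
  {"grip":-1,"travel":[0,0.1,9.2],"twist":0},
  {"grip":-1,"travel":[0,0.1,9.7],"twist":0},
  {"grip":-1,"travel":[0,0.1,10],"twist":0},
  {"grip":-1,"travel":[0,0.1,10],"twist":0},
  {"grip":-1,"travel":[0,0.1,10],"twist":0},
])

```text
clock: 26.92
position: [0.5496, -0.0191, 0.1192]
ee_rot: [1.0, 0.006, 0.0, -0.0]
contact_force: [-1.2, 0.3, 0.8]
width: 0.0121
```

Emit:
play_rows([
  {"grip":-1,"travel":[0,0,0],"twist":0},
  {"grip":-0.5,"travel":[0,0,0],"twist":0},
  {"grip":0,"travel":[0,0,0],"twist":0},
  {"grip":0,"travel":[0,0,0],"twist":0},
  {"grip":0,"travel":[0,0,-2],"twist":0},
  {"grip":0,"travel":[0,0,-5],"twist":0},
  {"grip":0,"travel":[0,0,-9],"twist":0},
  {"grip":0,"travel":[0,0,-9],"twist":0},
  {"grip":0,"travel":[0,0,-9],"twist":0},
])

```text
clock: 28.05
position: [0.5492, -0.0196, 0.2086]
ee_rot: [1.0, 0.006, -0.0, 0.0]
contact_force: [-0.5, -0.5, 0.4]
width: 0.046
```

```bash
python3 - <<'E'
from h import *
plan((.4721,.3283,.161,2.7))
f=imaging.grab_frame("wrist"); show(f,"w12",0,0,640,400,1.2)
f=imaging.grab_frame("side"); C=cloud(f)
m=(abs(C[...,0]-.549)<.03)&(C[...,1]<.03)&(C[...,1]>-.06)&(C[...,2]>.05)&(C[...,2]<.11); print(np.percentile(C[m][:,2],[50,95,99]), C[m].mean(0))
E
```

```text
t 28.05 grasp pt [ 0.5492 -0.0196  0.1616] yaw 0.65 tilt [-0.0003 -0.0004] w 0.046 F [-0.5 -0.5  0.4] j7 -0.33
  travel [ -7.32 -34.88   0.05] twist -2.05
[0.07174931 0.08552226 0.08640587] [ 0.55006941 -0.00430596  0.07076252]
```

View pics/w12.png

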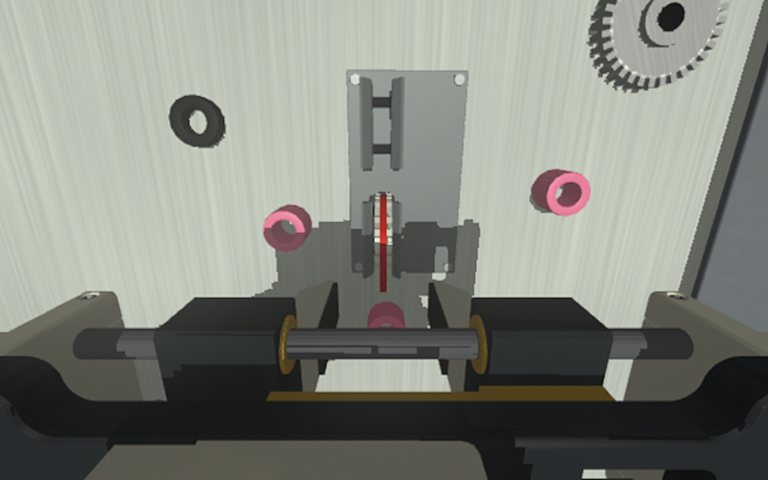

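The red gear is back on edge in its slot at (383,245). Now blue.

Emit:
play_rows([
  {"grip":0,"travel":[-1,-5,-0.5],"twist":-1},
  {"grip":0,"travel":[-2.3,-11,-0.5],"twist":-2},
  {"grip":0,"travel":[-3.6,-17,-0.5],"twist":-2},
  {"grip":0,"travel":[-4.8,-23,-0.5],"twist":-2},
  {"grip":0,"travel":[-6.1,-29,0],"twist":-2},
  {"grip":0,"travel":[-6.9,-33,0],"twist":-2},
  {"grip":0,"travel":[-7.3,-34.9,0],"twist":-2},
  {"grip":0,"travel":[-7.3,-34.9,0],"twist":-2},
  {"grip":0,"travel":[-7.3,-34.9,0],"twist":-2},
  {"grip":0,"travel":[-7.3,-34.9,0],"twist":-2},
])

```text
clock: 29.4
position: [0.4734, 0.3268, 0.2088]
ee_rot: [1.0, 0.022, 0.0, 0.001]
contact_force: [0.7, -0.9, 0.4]
width: 0.0459
```

```bash
python3 - <<'E'
from h import *
plan((.4721,.3283,.0715,2.7))
f=imaging.grab_frame("wrist"); show(f,"w13",0,0,640,400,1.2)
E
```

```text
t 29.4 grasp pt [0.4734 0.3267 0.1618] yaw 2.5 tilt [ 0.0002 -0.0012] w 0.0459 F [ 0.7 -0.9  0.4] j7 -0.97
  travel [-0.13 -0.17  9.03] twist -0.2
```

View pics/w13.png

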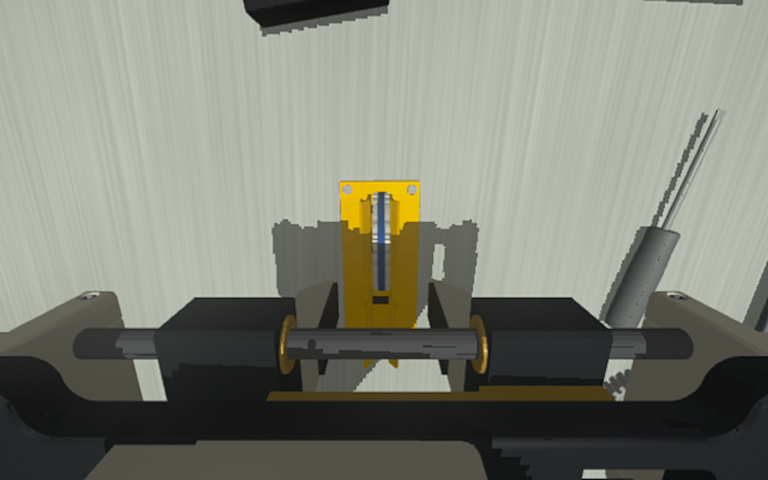

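The blue gear (381,240) is centred between the fingers, so I grip it.

Emit:
play_rows([
  {"grip":0,"travel":[-0.1,-0.1,5],"twist":0},
  {"grip":0,"travel":[-0.1,-0.1,8.0],"twist":0},
  {"grip":0,"travel":[-0.1,-0.1,9],"twist":0},
  {"grip":0,"travel":[-0.1,-0.1,9],"twist":0},
  {"grip":-1,"travel":[-0.1,-0.1,9],"twist":0},
  {"grip":-1,"travel":[-0.1,-0.1,9],"twist":0},
  {"grip":-1,"travel":[-0.1,-0.1,9],"twist":0},
  {"grip":-1,"travel":[-0.1,-0.1,9],"twist":0},
  {"grip":-1,"travel":[-0.1,-0.1,9],"twist":0},
], newtons=20)

```text
clock: 30.58
position: [0.4716, 0.3298, 0.1192]
ee_rot: [1.0, 0.023, 0.0, -0.0]
contact_force: [0.2, 0.6, 2.8]
width: 0.012
```

```bash
python3 - <<'E'
from h import *
plan((.5487,.070,.171,.7))
E
```

```text
t 30.57 grasp pt [0.4716 0.3298 0.0722] yaw 2.66 tilt [0.0004 0.0001] w 0.012 F [0.2 0.6 2.8] j7 -1.05
  travel [ 6.5  26.31 -9.88] twist 1.96
```

Emit:
play_rows([
  {"grip":-1,"travel":[0,0,-1.5],"twist":0},
  {"grip":-1,"travel":[0,0,-4],"twist":0},
  {"grip":-1,"travel":[0,0,-8],"twist":0},
  {"grip":-1,"travel":[0.6,2.5,-10],"twist":0},
  {"grip":-1,"travel":[1.7,7,-10],"twist":1},
  {"grip":-1,"travel":[3,12,-10],"twist":1},
  {"grip":-1,"travel":[4.2,17,-10],"twist":2},
  {"grip":-1,"travel":[5.4,22,-10],"twist":2},
  {"grip":-1,"travel":[6.2,25,-10],"twist":2},
  {"grip":-1,"travel":[6.5,26.2,-10],"twist":2},
])

```text
clock: 31.82
position: [0.549, 0.069, 0.2196]
ee_rot: [1.0, 0.004, 0.0, 0.0]
contact_force: [-0.2, 0.5, -0.8]
width: 0.0118
```

Emit:
play_rows([
  {"grip":-1,"travel":[0,0,0],"twist":0},
  {"grip":-1,"travel":[0,0,0],"twist":0},
  {"grip":-1,"travel":[0,0,0],"twist":0},
])

```text
clock: 32.2
position: [0.5481, 0.0727, 0.2191]
ee_rot: [1.0, 0.007, -0.0, -0.0]
contact_force: [0.2, -0.5, -0.1]
width: 0.0119
```

```bash
python3 - <<'E'
from h import *
plan((.5487,.0705,.0715,.7))
f=imaging.grab_frame("wrist"); show(f,"w14",0,0,640,400,1.2)
E
```

```text
t 32.2 grasp pt [0.5481 0.0727 0.1721] yaw 0.81 tilt [-0.      0.0005] w 0.0119 F [ 0.2 -0.5 -0.1] j7 -0.5
  travel [ 0.05  0.23 10.06] twist 0.11
```

View pics/w14.png

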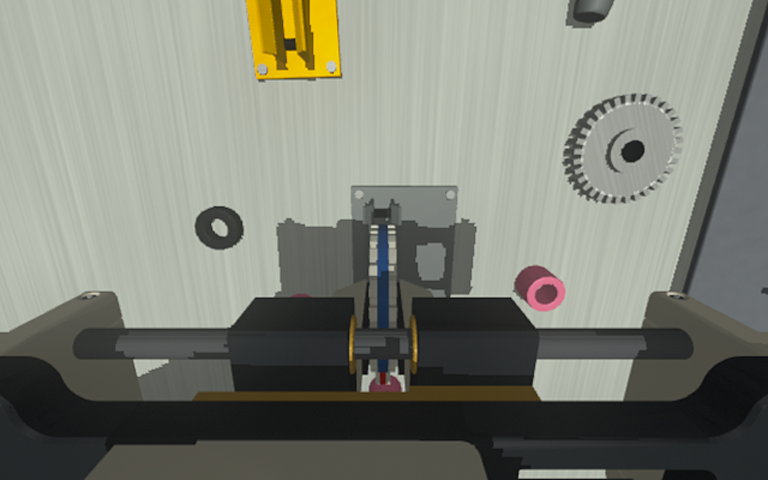

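Blue gear (383) is lined up with its slot (382). I lower it and release.

Emit:
play_rows([
  {"grip":-1,"travel":[0.1,0.1,2],"twist":0},
  {"grip":-1,"travel":[0.1,0.1,4],"twist":0},
  {"grip":-1,"travel":[0.1,0.1,5.5],"twist":0},
  {"grip":-1,"travel":[0.1,0.1,7],"twist":0},
  {"grip":-1,"travel":[0.1,0.1,8.3],"twist":0},
  {"grip":-1,"travel":[0.1,0.1,9.2],"twist":0},
  {"grip":-1,"travel":[0.1,0.1,9.7],"twist":0},
  {"grip":-1,"travel":[0.1,0.1,10],"twist":0},
  {"grip":-1,"travel":[0.1,0.1,10],"twist":0},
  {"grip":-1,"travel":[0.1,0.1,10],"twist":0},
])

```text
clock: 33.5
position: [0.549, 0.0701, 0.119]
ee_rot: [1.0, 0.006, -0.0, 0.0]
contact_force: [-5.8, 0.9, 0.9]
width: 0.0119
```

Emit:
play_rows([
  {"grip":-1,"travel":[0,0,0],"twist":0},
  {"grip":-0.5,"travel":[0,0,0],"twist":0},
  {"grip":0,"travel":[0,0,0],"twist":0},
  {"grip":0,"travel":[0,0,0],"twist":0},
  {"grip":0,"travel":[0,0,-2],"twist":0},
  {"grip":0,"travel":[0,0,-5],"twist":0},
  {"grip":0,"travel":[0,0,-9],"twist":0},
  {"grip":0,"travel":[0,0,-14],"twist":0},
  {"grip":0,"travel":[0,0,-14],"twist":0},
])

```text
clock: 34.62
position: [0.5516, 0.0709, 0.263]
ee_rot: [1.0, 0.006, 0.004, -0.001]
contact_force: [-0.0, 0.2, -0.9]
width: 0.046
```

```bash
python3 - <<'E'
from h import *
plan((.30,-.45,.25,-40))
f=imaging.grab_frame("wrist"); show(f,"w15",0,0,640,400,1.2)
E
```

```text
t 34.62 grasp pt [0.5519 0.071  0.216 ] yaw 0.65 tilt [0.0076 0.0012] w 0.046 F [-0.   0.2 -0.9] j7 -0.46
  travel [-25.72  51.8   -3.65] twist 40.65
```

View pics/w15.png

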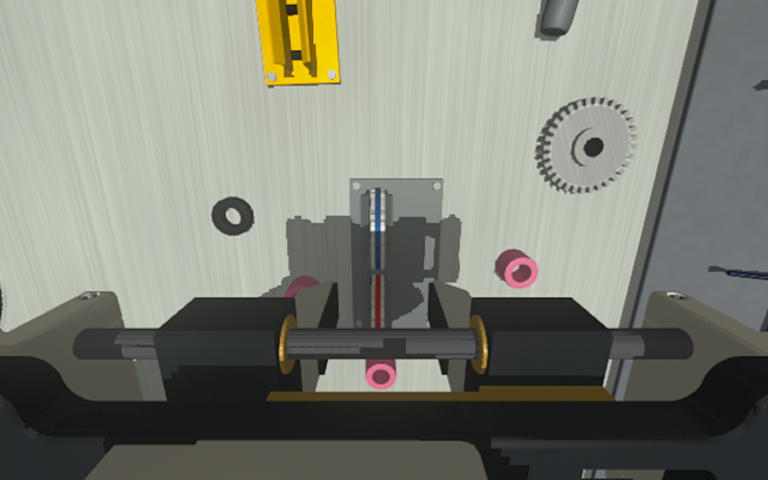

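Both gears are back in their slots. I move the arm away for a clear final look from above.

Emit:
play_rows([
  {"grip":0,"travel":[-2,4,-3],"twist":5},
  {"grip":0,"travel":[-4.5,9,-3],"twist":10},
  {"grip":0,"travel":[-7,14,-3],"twist":15},
  {"grip":0,"travel":[-9.5,19,-3],"twist":20},
  {"grip":0,"travel":[-12,24,-3],"twist":25},
  {"grip":0,"travel":[-15,30,-3],"twist":30},
  {"grip":0,"travel":[-18,36,-3],"twist":35},
  {"grip":0,"travel":[-21,42,-3],"twist":40},
  {"grip":0,"travel":[-24,48,-3],"twist":40},
  {"grip":0,"travel":[-25.7,51.8,-3],"twist":40},
])

```text
clock: 35.92
position: [0.2968, -0.4524, 0.2877]
ee_rot: [0.942, -0.337, -0.001, -0.0]
contact_force: [1.6, -0.2, 0.9]
width: 0.0461
```

Emit:
play_rows([
  {"grip":0,"travel":[0,0,0],"twist":0},
  {"grip":0,"travel":[0,0,0],"twist":0},
  {"grip":0,"travel":[0,0,0],"twist":0},
  {"grip":0,"travel":[0,0,0],"twist":0},
])

```text
clock: 36.42
position: [0.2993, -0.4498, 0.289]
ee_rot: [0.942, -0.336, 0.0, -0.0]
contact_force: [-0.1, 0.0, 0.3]
width: 0.0461
```

```bash
python3 - <<'E'
from h import *
plan()
f=imaging.grab_frame("top"); s=imaging.grab_frame("side")
show(f,"t16",150,150,480,300,2.4); show(s,"s16",230,130,490,390,2.3)
for fr in (f,s):
    C=cloud(fr);H=hsv(fr);X,Y,Z=np.moveaxis(C,2,0)
    for lo,hi in ((.032,.12),(-.07,.02)):
        P=C[(abs(X-.549)<.025)&(Y>lo)&(Y<hi)&(Z>.055)]; rr=cv2.minAreaRect((P[:,:2]*1000).astype(np.float32))
        print(len(P),np.round(rr[0],1),np.round(rr[1],1),np.percentile(P[:,2],[50,95,99]).round(4))
    o=(cv2.inRange(H,np.array((6,100,40)),np.array((22,255,255)))>0)&(abs(X-.506)<.04)&(abs(Y+.285)<.04)&(Z>.033)
    P=C[o]; print("bush",cv2.minEnclosingCircle((P[:,:2]*1000).astype(np.float32)),np.median(P[:,2]))
E
```

```text
t 36.42 grasp pt [ 0.2994 -0.4498  0.242 ] yaw -39.21 tilt [0.0001 0.0001] w 0.0461 F [-0.1  0.   0.3] j7 0.12
197 [549.5  69.2] [11.3 72.1] [0.0758 0.0833 0.0844]
190 [550.4 -19.1] [11.2 69.1] [0.0761 0.0837 0.0842]
bush ((505.08758544921875, -284.30072021484375), 17.617460250854492) 0.036033994946412795
224 [550.5  72. ] [12.3 69.7] [0.0743 0.0851 0.0866]
178 [551.2 -15.4] [12.5 66.9] [0.0743 0.0854 0.0861]
bush ((505.64410400390625, -284.2740478515625), 18.378002166748047) 0.037832198116511284
```

View pics/t16.png

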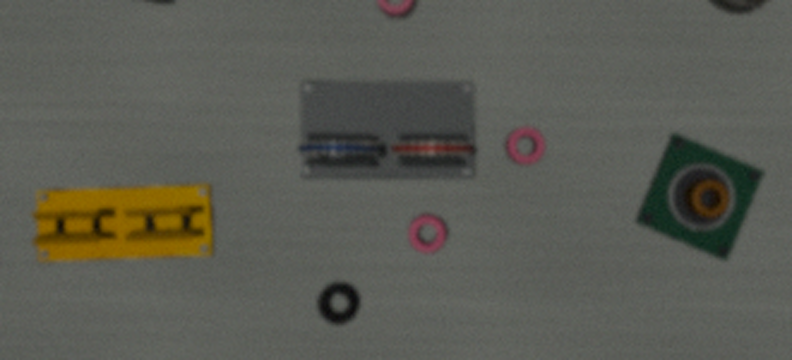

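View pics/s16.png

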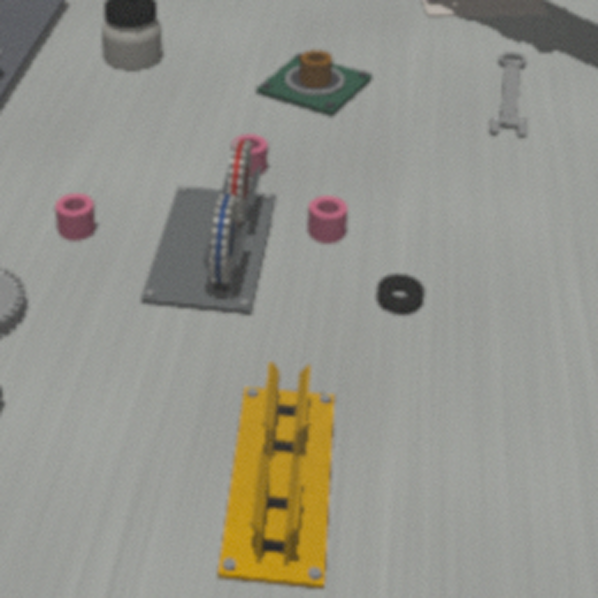

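The final views show blue and red gears in their own slots with tops at about 84 mm, and the yellow rack empty. The bushing stands upright in the seat, and the collar and the decoys are unmoved.

```bash
python3 -c "
from station import r
print(r.job_done())"
```

```text
the job is handed in; nothing more can be done
None
```

The job is done and handed in at about 36.5 s of the 141 s allowed. I moved the blue and then the red gear to the yellow rack and stood the bronze bushing in the green fixture's seat. Then I put each gear back in the storage slot it came from, red first.

What the last top and side pictures showed:
- **Gears:** both are on edge and released in their own slots, with tops at about 84 mm from the top camera and about 86 mm from the side camera. That difference is within the calibration error.
- **Bushing:** it stands upright at about (0.505, -0.284), within about 1 mm of the seat centre. Its top measured 36–38 mm, against 38 mm expected.
- **Everything else:** the yellow rack is empty and the black collar is where it was. The steel spur gear looked unmoved in the parts of the pictures that show it, but I did not measure it.

The one reading that disagreed was the gripper width on the bushing, 34.9 mm against its 36 mm diameter. The highest force I read was about 7 N, when the bushing touched the seat floor; I only read forces at the end of each move.

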